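# Tray home, then hold the oven's key reset

## Robot

A 7-joint arm with a two-finger parallel gripper is mounted at the origin on the work surface. World frame = base frame: x ahead of the robot, y to its left, z up, the work surface at z = 0. Lengths are in mm, angles in rad, forces in N, time in s.
With the tool pointing down it reaches from about 350 to 900 mm from the base axis. Payload 8.1 kg.
Tool frame: the origin (TCP) lies on the front face of the gripper's body, between the roots of the fingers; the fingertips stand 73 mm ahead of it and the grasp point (between the pads) lies 54 mm ahead of it; z points along the fingers, x is the direction in which the jaws open and shut, and the axes are right-handed (so a half turn about z gives the same grasp; the last joint's range is limited). The gripper opens to 85 mm and grips with 20 to 120 N. Pads are 22 mm wide; open, the fingers measure 114 mm over their backs; the gripper's body (76 mm by 85 mm) begins 54 mm behind the grasp point. The pads swing forward as they close: fully open they stand 13 mm farther back than shut.
Start: joints at [1.131, 0.434, 0.025, 1.573, -0.012, 1.134, -0.075], TCP at [206.519, -589.905, 303.923] pointing down, gripper open.
Joint ranges: [-2.62, 2.62], [-0.44, 2.09], [-1.27, 1.32], [0.08, 2.57], [-1.32, 4.46], [0.12, 2], [-2.74, 2.74]. Speed limits (rad/s): [2.22, 2.22, 3.01, 3.01, 3.14, 3.14, 3.14].

## Interface

Orientations are given as a unit quaternion [w, x, y, z].
In Python, from plant import manip gives the robot as it stands.
- The arm moves only by the tool drive_tool, never from a script. Its argument "increments" is text: rows parted by semicolons, each of 7 numbers parted by spaces: the shift along the world's x, y, z in units of 500 mm (1.0 is 500 mm), then the turn, a rotation vector about the world's x, y, z in units of 90 degrees (1.0 is 90 degrees), then the opening, from 0 (shut) to 1 (fully open). In form: tx ty tz rx ry rz jaw; .... A call has 1 to 10 rows; each row shifts and turns the commanded pose from where the row before left it; what a row does not reach is not made up. A row lasts 1/10 s, in which the tool goes at most 50 mm and 8.59 degrees, less where a joint would pass 70% of its speed; a pose out of reach is approached as far as the arm can. A call with a number of a shift or a turn outside -1 to 1 is refused whole. A call with a gripper value outside its range is refused whole. The fingers move at their own pace and stop on an object; "squeeze" is the grip in N (left out, the last holds). Time passes only in rows, so rows that do not move let the fingers close. It gives the time, the measured TCP pose, the force and the opening at its end, in the units of the state.
- manip.observe(): the state, without advancing time (a new reading comes with each control period).
- manip.grab_frame(name): name is "scene" or "top"; returns a dict with "pixels" (384x512x3 uint8, blue, green, red), "depth" (384x512 float32, mm along the optical axis (not along the pixel's ray), 0 where there is no reading), "fov_y" (degrees; the focal length in pixels is half the picture's height over the tangent of half this angle, whatever the lens; pixels are square), "cx", "cy" (the principal point, pixels), "distortion" ([k1, k2, p1, p2, k3] as OpenCV has them; the pictures are not rectified), "R" (3x3) and "t" (3): a world point X has camera coordinates R X + t. Camera axes: x right, y down, z forward; pixel columns grow to the right and rows downward; lengths in mm; the calibration is good to about 2 mm. A picture is of the moment at which its call begins.
- manip.close_job(): hands the job in, once; it reports no verdict.
The state is a dict: "time": time; "qpos": joint angles; "qd": joint speeds; "joint_efforts": joint torques, N m; "ee_pos": TCP position; "tcp_rot": TCP orientation; "wrist_force": force on the tool from outside, world axes, zero at the start; "wrist_torque": the same for the moment, N m; "grip_width": finger opening in mm.
Only numpy, scipy, OpenCV 4.12 (cv2) and the standard library are available. Lean on these libraries where they do the work, as an engineer would, in place of code of your own. Each camera call takes 0.05 s, during which the arm holds its last target. There are 200 camera calls.

## Task

The oven on the island has tripped and its safety circuit resets only with the crumb tray shut. Slide the half-open tray under the oven fully home, then take the wide flat-headed key from the wooden key block, push it all the way down into the keyway of the reset station, wiggling it past the sticky wafers as needed, and turn it a quarter turn clockwise (seen from above) to its stop against the return spring. Finish still gripping the key and holding it turned, and leave the other key and everything else on the counter where it is.

Things in the scene. Friction and masses are not known exactly. Their poses are not given: they have to be found in the camera images.
- oven_tray (a joint): how far the crumb tray under the oven is pulled out, m: 0 = fully home (hard stop), 0.20 = most; starts 0.07 to 0.13. Slides with about 2 N of friction and stays where it is left. Closing moves it along the x axis of tray_handle
- tray_handle (a point): middle of the tray's bar handle: level round bar 11 mm thick, 160 mm long, 30 mm above the counter, 35 mm in front of the tray's front plate (372 mm wide, top edge 54 mm up). x points into the oven (closing direction), y along the bar, z up. With the tray home the oven base (66 mm high, 400 mm wide) begins 45 mm behind the bar, the oven door and its grab bar (up to 235 mm high) 95 mm behind it
- reset_key: the reset key, upright in either slot of the block: black head, flat and wide (11 mm thick along its x, 36 mm wide along y, 38 mm tall), over a steel blade 5 mm thick (x), 14 mm wide (y), 28 mm long, its last 10 mm tapering to 2 mm wide. Origin at the middle of the head's flat underside (shoulder); z up, blade towards -z. Works either way round (half turn). About 50 g
- key_block: fixed pale wooden block, 60 (x) by 130 (y) by 50 mm high with a 4-mm-wider foot, two key slots 30 mm either side of its middle along y. Origin at the middle of its underside; the keys rest by their heads on its top, blades down in the slots, head width along the block's y
- pantry_key: the other key in the block, not wanted: a round black knob head 28 mm across and 26 mm tall. Origin at the middle of the head's underside
- keyway (a point): middle of the keyway's mouth on the round brass face (30 mm across) of the lock cylinder, 62 mm above the counter. Axes turn with the cylinder: x across the slot, y along it, z up. Slot 7 (x) by 16 (y) mm, 34 mm deep, mouth widened by slopes 2.5 mm (x) and 2 mm (y) a side over its first 3 mm. Key fully in: its shoulder lies on this face, its origin at this point
- reset_lock (a joint): turn of the lock cylinder, rad: 0 at rest, grows clockwise seen from above, hard stop 1.571. Return spring 0.04 N m at rest, 0.10 at the stop. Four sticky sprung wafers 5 to 18 mm down resist the blade (5 to 15 N, rocking eases it) and bar turning (up to 0.3 N m) until the key is within about 4 mm of fully in. The key has up to 0.15 rad of play in the slot: turn it about 1.7 rad to reach the stop
- reset_box: the grey reset station fixed to the counter, 88 (x) by 164 (y) by 58 mm high. Origin at the middle of its underside. The lock cylinder is 42 mm from the middle towards its -y end; a round emergency-stop button 40 mm across stands at its other end, 42 mm from the middle, up to 88 mm above the counter
- shaker: stainless dredge shaker with a twist lid, 72 mm across, 116 mm tall, loop handle; bystander, origin under its middle
- spoon: cherry wood spoon lying flat, 310 mm long along its x, 14 mm handle, 46 mm bowl; bystander, origin at mid length on the counter
- scraper: orange plastic bowl scraper lying flat, 150 by 85 mm, 15 mm thick at the grip; bystander, origin near its middle on the counter
- timer: round kitchen timer 64 mm across, 42 mm tall; bystander, origin under its middle
- bowl: steel prep bowl 110 mm across, 45 mm tall; bystander, origin under its middle

How it is judged:
By the outcome, as a careful person would: the job done as asked, in the order asked, and still so for the second after the job is handed in, while the arm keeps its last pose, push and grip.
It also fails if it takes over 64 s, if anything falls off the work surface, if the arm or the gripper's body presses on something with over 40 N, if the wrist force passes 120 N, or if a joint passes its speed limit or range.

## Working session

There is one attempt and no reset: what is moved stays moved. The work goes in short steps, Python scripts to look and compute and a tool call to move; the robot and the scene stay as the last step left them, time stands still between calls to the robot, and variables do not carry over. Pictures are saved under pics/ and viewed, about 8 in all and at most 12, crops included, and the job is handed in when it is done.

Besides the shell and the picture viewer there is one more tool, called after ">>>" as name(argument=value, ...) on one line, values as JSON. drive_tool: Moves the arm, as the interface text tells. Shifts and turns lie within -1 to 1; 1 stands for 500 mm of shift or 90 degrees of turn. Its arguments: {"type":"object","properties":{"increments":{"type":"string"},"squeeze":{"type":"number"}},"required":["increments"]}

```bash
mkdir -p pics; cat > h.py <<'E'
import numpy as np, cv2, pickle
from plant import manip
def grab(name,tag):
    f=manip.grab_frame(name); pickle.dump(f,open(f'{tag}.pkl','wb')); cv2.imwrite(f'pics/{tag}.png',f['pixels']); return f
def load(tag): return pickle.load(open(f'{tag}.pkl','rb'))
def K(f):
    fl=f['pixels'].shape[0]/2/np.tan(np.radians(f['fov_y'])/2)
    return np.array([[fl,0,f['cx']],[0,fl,f['cy']],[0,0,1]])
def ray(f,u,v):
    n=cv2.undistortPoints(np.array([[[u,v]]],float),K(f),np.array(f['distortion'],float))[0,0]
    return np.array([n[0],n[1],1.])
def px2w(f,u,v,z=None):
    """world point at pixel; from depth, or on the plane z"""
    R=np.array(f['R']);t=np.array(f['t']);r=ray(f,u,v)
    c=-R.T@t; d=R.T@r
    s=f['depth'][int(round(v)),int(round(u))] if z is None else (z-c[2])/d[2]
    return c+s*d
def proj(f,P):
    R=np.array(f['R']);t=np.array(f['t'])
    return cv2.projectPoints(np.array(P,float).reshape(-1,1,3),cv2.Rodrigues(R)[0],t,K(f),np.array(f['distortion'],float))[0][:,0]
E
python3 - <<'E'
from h import *
import json
print(manip.observe())
for n in('scene','top'):
    f=grab(n,n+'0'); R=np.array(f['R']); print(n,(-R.T@np.array(f['t'])).round(),R[2].round(2),f['fov_y'],f['distortion'])
E
```

```text
{'time': 0.0, 'qpos': array([ 1.13141288,  0.43521528,  0.02493922,  1.57410757, -0.01159288,
        1.13402022, -0.07507934]), 'qd': array([-0.00180638, -0.00075342,  0.00049183, -0.00203201, -0.00144499,
        0.00025746,  0.00017971]), 'joint_efforts': array([-2.70086666e-04, -6.70476079e+01,  1.02498349e+00, -3.16211951e+01,
        1.55956764e-02,  1.23861365e-02,  1.16027859e-06]), 'ee_pos': array([ 206.37060036, -589.51791099,  303.12623351]), 'tcp_rot': array([-4.06796295e-04,  8.15609391e-01, -5.78602347e-01, -6.92159479e-04]), 'wrist_force': array([-0.41385454, -0.14219429, -0.58666194]), 'wrist_torque': array([-0.01131378,  0.02106902, -0.03573035]), 'grip_width': 85.65580066560202}
scene [ 882.  470. 1027.] [-0.29 -0.44 -0.85] 55.097133480362615 [-0.01257406  0.          0.          0.          0.        ]
top [405. -25. 912.] [ 0.15  0.01 -0.99] 56.623572026591845 [0.02612827 0.         0.         0.         0.        ]
```

View pics/scene0.png

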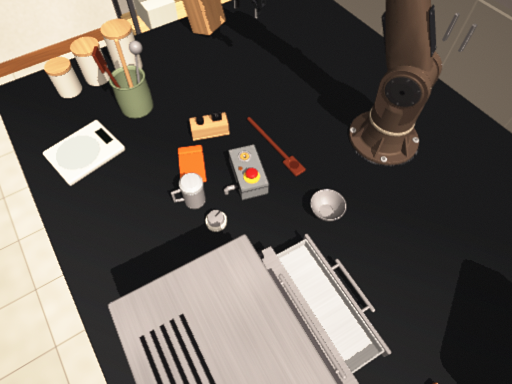

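View pics/top0.png

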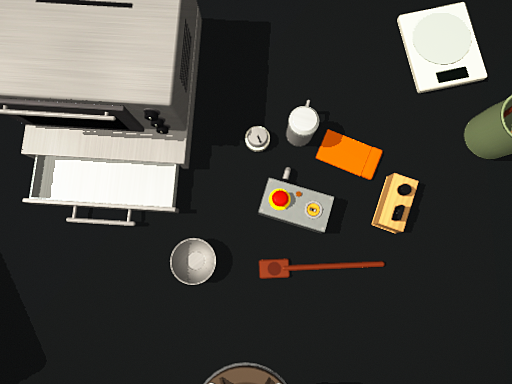

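Scene: robot base at top right, oven at bottom, tray pulled out. Top: tray handle bar about (75..135, 222), station (297,205) with lock at (313,210), block (396,203) with the flat key at about (399,213) and the round one at (404,189). The bowl is at (193,261).

```bash
python3 - <<'E'
from h import *
f=load('top0')
im=f['pixels']
a=cv2.resize(im[160:244,255:425],None,fx=4.5,fy=4.5,interpolation=cv2.INTER_CUBIC)
b=cv2.resize(im[140:235,15:195],None,fx=4.25,fy=4.25*0.5,interpolation=cv2.INTER_CUBIC)
w=800
o=np.zeros((a.shape[0]+b.shape[0],w,3),np.uint8);o[:a.shape[0],:a.shape[1]]=a;o[a.shape[0]:,:b.shape[1]]=b
print(a.shape,b.shape,o.shape);cv2.imwrite('pics/crop0.png',o)
for u,v,z in [(75,222,30),(135,223,30),(313,210,62),(281,199,88),(399,213,88),(404,189,76)]: print(u,v,px2w(f,u,v,z).round(1),px2w(f,u,v).round(1))
E
```

```text
(378, 765, 3) (202, 765, 3) (580, 800, 3)
75 222 [463.9 419.   30. ] [463.7 417.4  33.1]
135 223 [461.  270.6  30. ] [463.  281.3  -1.8]
313 210 [ 489.3 -164.9   62. ] [ 490.9 -167.6   45.4]
281 199 [512.5 -87.1  88. ] [512.3 -87.   89.2]
399 213 [ 479.6 -356.7   88. ] [ 479.6 -356.9   87.5]
404 189 [ 537.2 -376.7   76. ] [ 537.1 -376.4   76.7]
```

View pics/crop0.png

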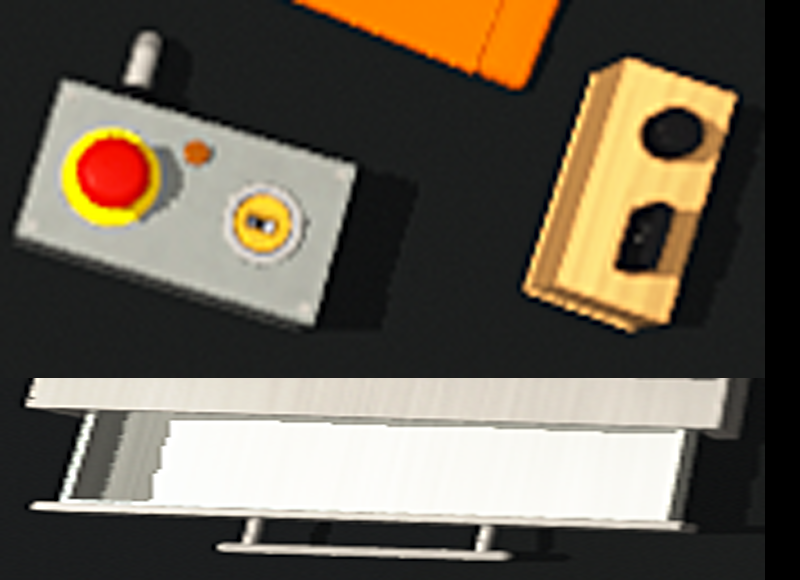

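```bash
cat >> h.py <<'E'
def cloud(f):
    H,W=f['depth'].shape; uv=np.stack(np.meshgrid(np.arange(W),np.arange(H)),-1).reshape(-1,1,2).astype(float)
    n=cv2.undistortPoints(uv,K(f),np.array(f['distortion'],float))[:,0]
    R=np.array(f['R']);t=np.array(f['t']);d=f['depth'].reshape(-1,1)
    P=(np.c_[n,np.ones(len(n))]*d-t)@R
    P[d[:,0]<=0]=np.nan
    return P.reshape(H,W,3)
def rect(P,lo,hi):
    m=np.all((P>lo)&(P<hi),-1); q=P[m]
    r=cv2.minAreaRect(q[:,:2].astype(np.float32)); 
    b=cv2.boxPoints(r); e=b[1]-b[0]; g=b[2]-b[1]
    L=e if np.hypot(*e)>np.hypot(*g) else g
    print(len(q),'c',np.round(r[0],1),'size',np.round(r[1],1),'long axis deg',round(float(np.degrees(np.arctan2(L[1],L[0]))%180),1),'z',np.median(q[:,2]).round(1)); return q
E
python3 - <<'E'
from h import *
for n in('top0','scene0'):
    f=load(n);P=cloud(f);print(n)
    for nm,lo,hi in [('keytop',(440,-390,83),(512,-320,92)),('knobtop',(505,-420,71),(570,-340,80)),('blocktop',(420,-450,46),(600,-290,54)),('boxtop',(400,-240,54),(580,-40,61)),('cyl',(465,-190,60.5),(515,-140,66)),('estop',(470,-120,75),(550,-50,92)),('bar',(430,255,22),(475,440,40)),('plate',(476,150,35),(515,520,58)),('scraper',(520,-340,4),(700,-180,25)),('shaker',(600,-220,80),(720,-80,130))]:
        try: print(nm,end=' ');rect(P,lo,hi)
        except Exception as e: print('none')
f=load('top0')
c=[px2w(f,255+x/4.5,160+y/4.5,58)[:2] for x,y in[(63,80),(355,165),(313,325),(15,237)]]
print('box',np.mean(c,0),[np.linalg.norm(c[i]-c[(i+1)%4]).round() for i in range(4)],[np.degrees(np.arctan2(*(c[(i+1)%4]-c[i])[::-1])).round(1) for i in range(4)])
for x,y in((218,168),(510,177)): print(px2w(f,15+x/4.25,140+y/2.125,30))
E
```

```text
top0
keytop 80 c [ 481.1 -359.7] size [11.5 35.2] long axis deg 159.1 z 87.6
knobtop 112 c [ 539.4 -380.7] size [27.2 25. ] long axis deg 62.8 z 75.9
blocktop 1125 c [ 510.4 -371.5] size [ 62.9 133.2] long axis deg 160.4 z 50.1
boxtop 1929 c [ 503.9 -125.7] size [164.5  90.1] long axis deg 72.7 z 58.3
cyl 159 c [ 492.3 -165.2] size [42.2 42. ] long axis deg 63.2 z 61.9
estop 219 c [516.9 -85.2] size [37.6 36. ] long axis deg 89.9 z 85.6
bar 313 c [465.1 355.8] size [168.2  17.5] long axis deg 89.5 z 34.0
plate 790 c [496.9 342.7] size [ 36.1 352.9] long axis deg 90.4 z 52.8
scraper 1811 c [ 609.2 -262. ] size [154.1 179.2] long axis deg 178.3 z 8.4
shaker 684 c [ 691.2 -142.5] size [57.1 70.8] long axis deg 90.5 z 113.2
scene0
keytop 31 c [ 485.9 -358.5] size [12.9 32.7] long axis deg 159.0 z 87.0
knobtop 36 c [ 541.7 -379.3] size [24.8 22.5] long axis deg 24.8 z 74.8
blocktop 343 c [ 512.6 -370.5] size [ 64.2 129.8] long axis deg 160.3 z 49.7
boxtop 848 c [ 505.3 -124. ] size [166.6  89. ] long axis deg 73.1 z 57.8
cyl 67 c [ 494.2 -162. ] size [50.7 41.8] long axis deg 50.1 z 61.9
estop 107 c [518.6 -82.2] size [36.1 35.8] long axis deg 11.7 z 84.7
bar 247 c [466.3 356.3] size [167.1  16.8] long axis deg 89.9 z 33.5
plate 657 c [496.2 344.5] size [348.6  37.3] long axis deg 89.9 z 51.6
scraper 700 c [ 609.6 -261. ] size [155.9 176. ] long axis deg 179.1 z 7.9
shaker 354 c [ 691.8 -137.4] size [68.9 55.5] long axis deg 89.9 z 112.1
box [ 502.6495383  -125.80857007] [np.float64(163.0), np.float64(89.0), np.float64(164.0), np.float64(89.0)] [np.float64(-106.7), np.float64(163.6), np.float64(73.4), np.float64(-17.2)]
[471.27184488 440.94663461  30.        ]
[460.27784224 270.60557753  30.        ]
```

>>> drive_tool(increments="0.044 0.088 0 0 0 0.037 0;0.044 0.088 0 0 0 0.037 0;0.044 0.088 0 0 0 0.037 0;0.044 0.088 0 0 0 0.037 0;0.044 0.088 0 0 0 0.037 0;0.044 0.088 0 0 0 0.037 0;0.044 0.088 0 0 0 0.037 0;0.044 0.088 0 0 0 0.037 0;0.044 0.088 0 0 0 0.037 0;0.044 0.088 0 0 0 0.037 0", squeeze=60)

```text
time: 1.1
ee_pos: [426.8, -148.0, 304.0]
tcp_rot: [0.0, 0.948, -0.32, 0.0]
wrist_force: [1.6, -0.5, -0.2]
grip_width: -0.0
```

>>> drive_tool(increments="0 0.096 -0.01 0 0 0.037 0;0 0.096 -0.01 0 0 0.037 0;0 0.096 -0.01 0 0 0.037 0;0 0.096 -0.01 0 0 0.037 0;0 0.096 -0.01 0 0 0.037 0;0 0.096 -0.01 0 0 0.037 0;0 0.096 -0.01 0 0 0.037 0;0 0.096 -0.01 0 0 0.037 0;0 0.096 -0.01 0 0 0.037 0;0 0.096 -0.01 0 0 0.037 0")

```text
time: 2.1
ee_pos: [426.2, 331.8, 253.4]
tcp_rot: [0.0, 0.999, -0.035, -0.0]
wrist_force: [1.4, -0.5, -0.7]
grip_width: 0.0
```

>>> drive_tool(increments="-0.004 0.01 -0.063 0 0 0 0;-0.004 0.01 -0.063 0 0 0 0;-0.004 0.01 -0.063 0 0 0 0;-0.004 0.01 -0.063 0 0 0 0;0 0.01 -0.063 0 0 0 0;0 0 0 0 0 0 0")

```text
time: 2.7
ee_pos: [416.7, 353.8, 92.8]
tcp_rot: [0.002, 0.999, -0.035, -0.002]
wrist_force: [-0.4, -0.3, -0.4]
grip_width: -0.1
```

```bash
python3 - <<'E'
from h import *
f=grab('scene','s1'); cv2.imwrite('pics/s1c.png',cv2.resize(f['pixels'][180:384,200:420],None,fx=2.7,fy=2.7))
E
```

```text
(no output)
```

View pics/s1c.png

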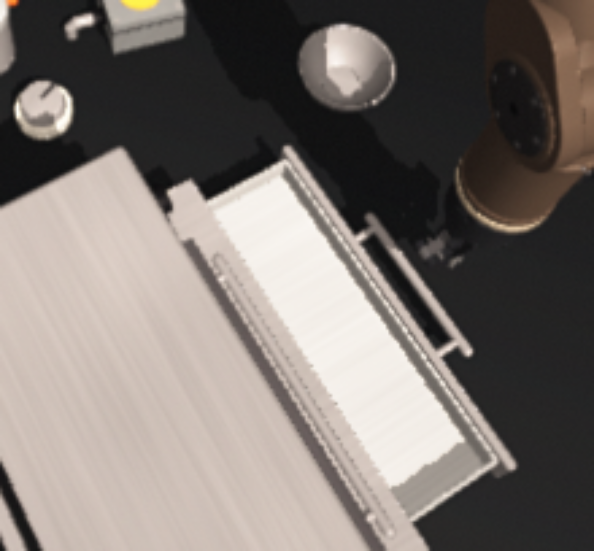

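The gripper (dark, ~(437,245)) stands in front of the bar (370,215)-(468,352). I'm pushing now.

>>> drive_tool(increments="0.02 -0.0013 0 0 0 0 0;0.02 -0.0013 0 0 0 0 0;0.02 -0.0013 0 0 0 0 0;0.02 -0.0013 0 0 0 0 0;0.02 -0.0013 0 0 0 0 0;0.02 -0.0013 0 0 0 0 0;0.02 -0.0013 0 0 0 0 0;0.02 -0.0013 0 0 0 0 0;0.02 -0.0013 0 0 0 0 0;0.02 -0.0013 0 0 0 0 0")

```text
time: 3.75
ee_pos: [519.3, 348.6, 96.4]
tcp_rot: [-0.0, 0.999, -0.036, -0.0]
wrist_force: [-3.0, 0.4, 4.3]
grip_width: 0.0
```

```bash
python3 - <<'E'
from h import *
f=grab('top','t2');P=cloud(f)
print(manip.observe()['wrist_force'])
for x0,x1 in((20,60),):
    m=(P[...,1]>430)&(P[...,1]<520)&(P[...,0]>420)&(P[...,0]<760)&(P[...,2]>20)
    q=P[m]
    for a in np.arange(440,740,10):
        s=q[(q[:,0]>=a)&(q[:,0]<a+10)]
        if len(s): print(a,len(s),np.percentile(s[:,2],[10,50,90]).round())
E
```

```text
[ 1.57519108 -0.52779613  0.63118988]
620 48 [63. 66. 67.]
630 75 [64. 66. 68.]
640 117 [64. 66. 68.]
650 134 [64. 66. 68.]
660 140 [64. 66. 68.]
670 252 [ 64.  67. 209.]
680 330 [ 65. 120. 210.]
690 677 [ 66. 141. 219.]
700 227 [219. 227. 235.]
710 134 [233. 235. 236.]
720 133 [234. 235. 236.]
730 130 [234. 235. 236.]
```

>>> drive_tool(increments="0.008 -0.0005 0 0 0 0 0;0.008 -0.0005 0 0 0 0 0;0.008 -0.0005 0 0 0 0 0;0.008 -0.0005 0 0 0 0 0;0.008 -0.0005 0 0 0 0 0;0.008 -0.0005 0 0 0 0 0;0.004 -0.0003 0 0 0 0 0;0.004 -0.0003 0 0 0 0 0;0 0 0 0 0 0 0")

```text
time: 4.7
ee_pos: [546.9, 346.9, 96.5]
tcp_rot: [-0.0, 0.999, -0.036, 0.0]
wrist_force: [-0.4, 0.1, 0.6]
grip_width: -0.1
```

>>> drive_tool(increments="0.004 -0.0003 0 0 0 0 0;0.004 -0.0003 0 0 0 0 0;0.004 -0.0003 0 0 0 0 0;0.004 -0.0003 0 0 0 0 0")

```text
time: 5.1
ee_pos: [554.4, 346.4, 96.5]
tcp_rot: [-0.0, 0.999, -0.036, -0.0]
wrist_force: [-8.0, 1.3, 2.5]
grip_width: -0.0
```

>>> drive_tool(increments="0.004 -0.0003 0 0 0 0 0;0 0 0 0 0 0 0")

```text
time: 5.3
ee_pos: [554.6, 346.5, 96.4]
tcp_rot: [0.0, 0.999, -0.035, -0.002]
wrist_force: [-9.2, -1.2, 5.0]
grip_width: 0.2
```

```bash
python3 - <<'E'
from h import *
f=grab('top','t3');grab('scene','s3');P=cloud(f)
print(manip.observe()['wrist_force'],manip.observe()['ee_pos'])
cv2.imwrite('pics/t3c.png',cv2.resize(f['pixels'][90:215,10:215],None,fx=3.5,fy=3.5,interpolation=cv2.INTER_CUBIC))
E
```

```text
[-9.42251586 -1.22457375  4.5628955 ] [554.62829879 346.49967082  96.40882303]
```

View pics/t3c.png

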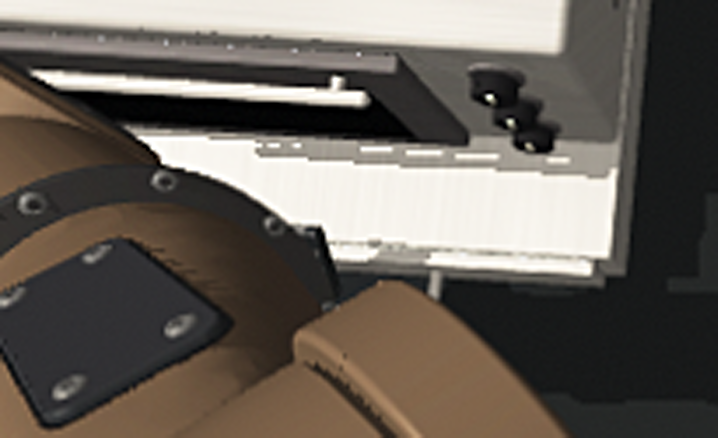

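The front plate lies against the oven base, and the arm has stalled at 9 N. I'll give it one firmer nudge to confirm the hard stop, then back off.

>>> drive_tool(increments="0.006 -0.0004 0 0 0 0 0;0.006 -0.0004 0 0 0 0 0;0 0 0 0 0 0 0")

```text
time: 5.7
ee_pos: [555.6, 346.7, 96.3]
tcp_rot: [0.002, 0.999, -0.034, -0.005]
wrist_force: [-26.8, -4.4, 17.6]
grip_width: 0.1
```

>>> drive_tool(increments="-0.04 0.0026 0 0 0 0 0;-0.08 0 0 0 0 0 0;-0.08 0 0 0 0 0 0;-0.06 0 0.07 0 0 0 0;0 -0.03 0.09 0 0 0 0;0 -0.03 0.09 0 0 0 0;0 -0.09 0.04 0 0 -0.05 0;0 -0.09 0.03 0 0 -0.05 0.4;0 -0.098 0 0 0 -0.05 0.4;0 -0.098 0 0 0 -0.05 0.4")

```text
time: 6.7
ee_pos: [433.2, 127.2, 257.5]
tcp_rot: [-0.001, 0.981, -0.193, 0.002]
wrist_force: [1.8, -1.5, 1.2]
grip_width: 33.9
```

>>> drive_tool(increments="0.0096 -0.0972 0 0 0 -0.095 0.5;0.0096 -0.0972 0 0 0 -0.095 0.5;0.0096 -0.0972 0 0 0 -0.095 0.5;0.0096 -0.0972 0 0 0 -0.095 0.5;0.0096 -0.0972 0 0 0 -0.095 0.5;0.0096 -0.0972 0 0 0 -0.095 0.5;0.0096 -0.0972 0 0 0 -0.095 0.5;0.0096 -0.0972 0 0 0 -0.095 0.5;0.0096 -0.0972 0 0 0 -0.095 0.5;0.0096 -0.0972 0 0 0 -0.095 0.5")

```text
time: 7.7
ee_pos: [480.6, -359.7, 257.0]
tcp_rot: [0.0, -0.588, 0.809, -0.001]
wrist_force: [1.0, -0.4, 0.6]
grip_width: 42.7
```

```bash
python3 - <<'E'
from h import *
s=manip.observe();print(s['ee_pos'],s['tcp_rot'],s['qpos'].round(2))
for n in('top','scene'):
    f=grab(n,n+'4');P=cloud(f)
    rect(P,(540,255,22),(582,440,40)); rect(P,(440,-390,83),(512,-320,92))
E
```

```text
[ 480.62767699 -359.72016123  257.00228699] [ 1.67789384e-05 -5.88081259e-01  8.08801300e-01 -9.43281266e-04] [ 0.61  0.44 -0.08  1.69  0.04  1.01 -1.37]
298 c [574.5 347.5] size [165.9  18.8] long axis deg 88.4 z 34.5
80 c [ 481.4 -359.6] size [11.2 34.9] long axis deg 159.0 z 87.2
272 c [574.3 351.1] size [169.4  17.3] long axis deg 88.5 z 33.6
25 c [ 485.9 -359.7] size [14.  31.8] long axis deg 164.8 z 86.9
```

>>> drive_tool(increments="0.003 0 -0.06 0 0 -0.018 0.5;0 0 -0.08 0 0 0 0.5;0 0 -0.06 0 0 0 0.5;0 0 -0.04 0 0 0 0.5;0 0 -0.014 0 0 0 0.5;0 0 0 0 0 0 0;0 0 0 0 0 0 0;0 0 0 0 0 0 0;0 0 0 0 0 0 0;0 0 0 0 0 0 0", squeeze=80)

```text
time: 8.8
ee_pos: [482.6, -357.8, 130.8]
tcp_rot: [0.0, -0.579, 0.815, -0.001]
wrist_force: [-0.6, -1.3, 7.0]
grip_width: 9.4
```

>>> drive_tool(increments="0 0 0.02 0 0 0 0;0 0 0.03 0 0 0 0;0 0 0.04 0 0 0 0;0 0 0.06 0 0 0 0;0 0 0.06 0 0 0 0;0 0 0 0 0 0 0")

```text
time: 9.4
ee_pos: [483.8, -357.7, 239.4]
tcp_rot: [0.002, -0.579, 0.815, -0.003]
wrist_force: [1.2, -0.4, 0.6]
grip_width: 10.1
```

```bash
python3 - <<'E'
from h import *
s=manip.observe();print(s['ee_pos'],s['tcp_rot'],s['grip_width'],s['wrist_force'])
f=grab('scene','s5');g=grab('top','t5')
a=cv2.resize(f['pixels'][60:150,165:275],None,fx=3.6,fy=3.6,interpolation=cv2.INTER_CUBIC)
b=cv2.resize(g['pixels'][155:245,350:460],None,fx=3.6,fy=3.6,interpolation=cv2.INTER_CUBIC)
cv2.imwrite('pics/c5.png',np.hstack([a,b]))
E
```

```text
[ 483.82460256 -357.6986549   239.38325606] [ 0.00156553 -0.57917712  0.8151938  -0.00323754] 10.134594445120364 [ 1.16180779 -0.37967423  0.55882367]
```

View pics/c5.png

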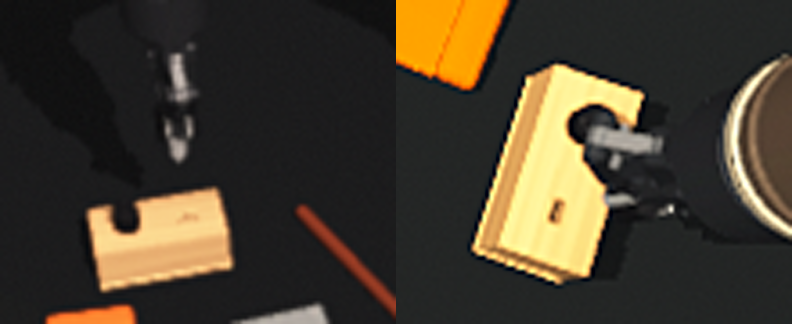

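The slot is empty and the key is in the jaws with its blade down; the knob key hasn't been touched. Next I move over the lock.

>>> drive_tool(increments="0.0016 0.039 0 0 0 0.09 0;0.0016 0.039 0 0 0 0.09 0;0.0016 0.039 0 0 0 0.09 0;0.0016 0.039 0 0 0 0.09 0;0.0016 0.039 0 0 0 0.09 0;0.0016 0.039 0 0 0 0.09 0;0.0016 0.039 0 0 0 0.09 0;0.0016 0.039 0 0 0 0.09 0;0.0016 0.039 0 0 0 0.09 0;0.0016 0.037 0 0 0 0.09 0")

```text
time: 10.5
ee_pos: [489.2, -161.8, 233.4]
tcp_rot: [-0.0, 0.971, -0.241, -0.001]
wrist_force: [0.7, -0.2, -0.2]
grip_width: 9.5
```

>>> drive_tool(increments="0 0 -0.03 0 0 0.062 0;0 0 -0.03 0 0 0.062 0;0 0 -0.03 0 0 0 0;0 0 -0.02 0 0 0 0;0 0 0 0 0 0 0")

```text
time: 11.0
ee_pos: [488.8, -162.7, 177.7]
tcp_rot: [-0.0, 0.989, -0.148, -0.002]
wrist_force: [0.6, 0.8, -0.5]
grip_width: 10.0
```

```bash
python3 - <<'E'
from h import *
s=manip.observe();print(s['ee_pos'],s['tcp_rot'],s['grip_width'],s['wrist_force'],s['qpos'].round(2))
f=grab('scene','s6');g=grab('top','t6')
a=cv2.resize(f['pixels'][125:205,205:290],None,fx=4.6,fy=4.6,interpolation=cv2.INTER_CUBIC)
b=cv2.resize(g['pixels'][165:245,265:350],None,fx=4.6,fy=4.6,interpolation=cv2.INTER_CUBIC)
cv2.imwrite('pics/c6.png',np.hstack([a,b]))
E
```

```text
[ 488.77694022 -162.73246008  177.67047072] [-3.28449408e-04  9.88918201e-01 -1.48449427e-01 -1.85755839e-03] 10.0112398145404 [ 0.58330406  0.75675532 -0.50278339] [ 0.58  0.46 -0.48  1.95  0.29  0.8  -0.36]
```

View pics/c6.png

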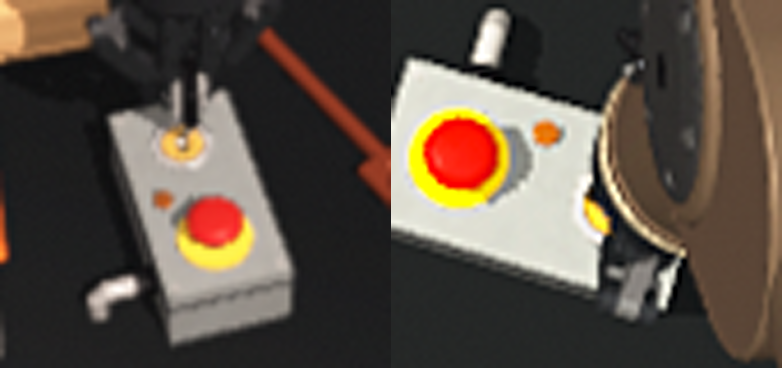

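The key hangs just above the brass face in the scene crop: lock centre about (183,145), bright blade just above it at (185,135). I'll compare the projections.

```bash
python3 - <<'E'
from h import *
f=load('scene0')
im=f['pixels'][140:175,225:265]; cv2.imwrite('pics/lk.png',np.hstack([cv2.resize(im,None,fx=10,fy=10,interpolation=cv2.INTER_CUBIC),cv2.resize(load('s6')['pixels'][140:175,225:265],None,fx=10,fy=10,interpolation=cv2.INTER_CUBIC)]))
for p in ((491.7,-164,62),(488.8,-162.7,69),(488.8,-162.7,97)): print(p,((proj(f,[p])[0]-[225,140])*10+4.5).round())
E
```

```text
(491.7, -164, 62) [198. 154.]
(488.8, -162.7, 69) [208. 140.]
(488.8, -162.7, 97) [207.  86.]
```

View pics/lk.png

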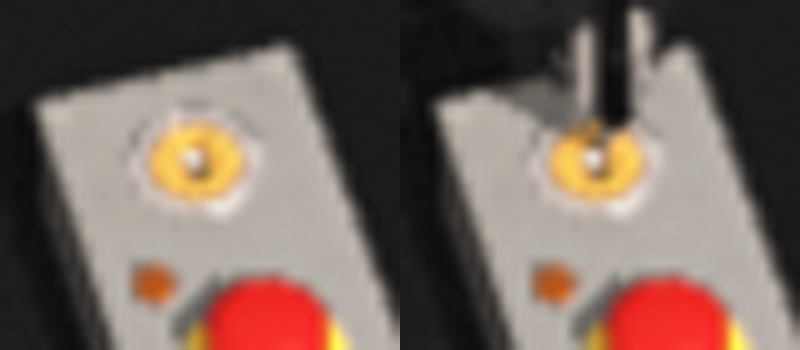

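>>> drive_tool(increments="0.005 -0.002 0 0 0 0 0;0 0 0 0 0 0 0;0 0 -0.006 0 0 0 0;0 0 -0.006 0 0 0 0;0 0 -0.006 0 0 0 0;0 0 -0.004 0 0 0 0;0 0 0 0 0 0 0")

```text
time: 11.8
ee_pos: [492.3, -164.0, 168.0]
tcp_rot: [-0.0, 0.989, -0.148, -0.0]
wrist_force: [-0.6, -0.0, -0.2]
grip_width: 10.1
```

```bash
python3 - <<'E'
from h import *
s=manip.observe();print(s['ee_pos'],s['wrist_force'],s['wrist_torque'])
f=load('s6');u=np.array([.292,.956,0]);c=np.array([488.8,-162.7,0])
for z,d in((97,18),(97,-18),(69,1),(79,7)):print(z,d,((proj(f,[c+d*u+[0,0,z]])[0]-[225,140])*10+[404.5,4.5]).round())
E
```

```text
[ 492.28631473 -164.00603743  168.0082075 ] [-0.61167843 -0.0099999  -0.24206961] [ 0.00756269 -0.01657309  0.00850372]
97 18 [622. 129.]
97 -18 [591.  44.]
69 1 [608. 142.]
79 7 [613. 137.]
```

>>> drive_tool(increments="-0.002 0 -0.004 0 0 0 0;0 0 -0.004 0 0 0 0;0 0 -0.004 0 0 0 0;0 0 -0.004 0 0 0 0;0 0 0 0 0 0 0")

```text
time: 12.3
ee_pos: [492.0, -163.6, 160.5]
tcp_rot: [-0.0, 0.989, -0.148, 0.0]
wrist_force: [0.2, 1.8, 1.8]
grip_width: 9.5
```

>>> drive_tool(increments="0 0 -0.004 0 0 0.03 0;0 0 -0.004 0 0 -0.06 0;0 0 -0.004 0 0 0.06 0;0 0 -0.004 0 0 -0.06 0;0 0 -0.004 0 0 0.06 0;0 0 -0.004 0 0 -0.06 0;0 0 -0.004 0 0 0.06 0;0 0 -0.002 0 0 -0.03 0;0 0 0 0 0 0 0", squeeze=110)

```text
time: 13.2
ee_pos: [492.3, -164.2, 146.3]
tcp_rot: [0.0, 0.989, -0.149, 0.001]
wrist_force: [0.1, 0.3, 6.8]
grip_width: 9.5
```

>>> drive_tool(increments="0 0 -0.004 0 0 0.03 0;0 0 -0.003 0 0 -0.06 0;0 0 -0.003 0 0 0.06 0;0 0 -0.003 0 0 -0.06 0;0 0 -0.003 0 0 0.03 0;0 0 0 0 0 0 0")

```text
time: 13.8
ee_pos: [492.5, -164.1, 141.9]
tcp_rot: [0.001, 0.989, -0.148, 0.002]
wrist_force: [-15.7, 3.0, 61.5]
grip_width: 9.1
```

>>> drive_tool(increments="0 0 0.006 0 0 0 0;0 0 0 0 0 -0.05 0;0 0 0 0 0 -0.05 0;0 0 0 0 0 -0.05 0;0 0 0 0 0 -0.05 0;0 0 0 0 0 -0.05 0;0 0 0 0 0 -0.05 0;0 0 0 0 0 0 0")

```text
time: 14.6
ee_pos: [492.0, -164.2, 142.3]
tcp_rot: [0.0, 0.926, -0.376, 0.001]
wrist_force: [-6.2, 1.8, 25.1]
grip_width: 9.2
```

```bash
python3 - <<'E'
from h import *
s=manip.observe();print(s['ee_pos'],s['wrist_force'],s['wrist_torque'],s['qpos'].round(2))
E
```

```text
[ 492.01577973 -164.22866665  142.29071391] [-6.18294192  1.79295184 25.11906003] [0.36385239 1.44536695 0.10564349] [ 0.47  0.49 -0.33  1.99  0.24  0.7  -0.78]
```

>>> drive_tool(increments="0 0 0 0 0 -0.065 0;0 0 0 0 0 -0.065 0;0 0 0 0 0 -0.065 0;0 0 0 0 0 -0.065 0;0 0 0 0 0 -0.065 0;0 0 0 0 0 -0.065 0;0 0 0 0 0 -0.065 0;0 0 0 0 0 -0.065 0;0 0 0 0 0 -0.065 0;0 0 0 0 0 0 0")

```text
time: 15.6
ee_pos: [491.6, -164.1, 142.3]
tcp_rot: [0.0, -0.663, 0.748, -0.001]
wrist_force: [-7.8, 2.2, 26.4]
grip_width: 9.3
```

```bash
python3 - <<'E'
from h import *
s=manip.observe();print(s['ee_pos'],s['wrist_force'],s['wrist_torque'],s['qpos'].round(2))
E
```

```text
[ 491.5826883  -164.10685465  142.25333001] [-7.77589179  2.16495651 26.43281383] [0.50585318 1.7347562  0.07360918] [ 0.28  0.47 -0.08  2.    0.06  0.67 -1.53]
```

>>> drive_tool(increments="0 0 0 0 0 -0.05 0;0 0 0 0 0 -0.05 0;0 0 0 0 0 -0.05 0;0 0 0 0 0 0 0")

```text
time: 16.0
ee_pos: [491.7, -163.9, 142.3]
tcp_rot: [0.0, -0.571, 0.821, -0.0]
wrist_force: [-6.0, 2.7, 26.7]
grip_width: 9.0
```

```bash
python3 - <<'E'
from h import *
s=manip.observe();print(s['wrist_force'],s['wrist_torque'])
E
```

```text
[-5.99922015  2.66709018 26.74907521] [0.74388665 1.60725107 0.12275853]
```

>>> drive_tool(increments="0 0 0 0 0 -0.03 0;0 0 0 0 0 -0.03 0;0 0 0 0 0 0 0;0 0 0 0 0 0 0")

```text
time: 16.4
ee_pos: [492.0, -163.6, 142.3]
tcp_rot: [0.001, -0.533, 0.846, -0.0]
wrist_force: [-5.4, 4.5, 25.4]
grip_width: 9.5
```

```bash
python3 - <<'E'
from h import *
s=manip.observe();print(s['wrist_force'],s['wrist_torque'])
E
```

```text
[-5.39262204  4.53247186 25.36451991] [0.96255976 1.43328466 0.02715932]
```

>>> drive_tool(increments="0 0 0 0 0 -0.03 0;0 0 0 0 0 -0.03 0;0 0 0 0 0 0 0;0 0 0 0 0 0 0")

```text
time: 16.8
ee_pos: [492.1, -163.4, 142.3]
tcp_rot: [0.001, -0.493, 0.87, -0.0]
wrist_force: [-6.0, 4.0, 25.8]
grip_width: 9.5
```

```bash
python3 - <<'E'
from h import *
f=grab('scene','s7');g=grab('top','t7')
s=manip.observe();print(s['wrist_force'],s['wrist_torque'],s['joint_efforts'][-1],s['qpos'].round(2))
a=cv2.resize(f['pixels'][135:195,210:280],None,fx=8,fy=8,interpolation=cv2.INTER_CUBIC)
cv2.imwrite('pics/c7.png',a)
P=cloud(g);rect(P,(540,255,22),(582,440,40))
E
```

```text
[-5.667488    5.34763198 25.31374349] [1.09535142 1.34166113 0.18691416] -0.21184190176427364 [ 0.19  0.46  0.03  2.01 -0.02  0.67 -1.87]
299 c [574.1 347.8] size [165.4  18.1] long axis deg 88.5 z 34.3
```

View pics/c7.png

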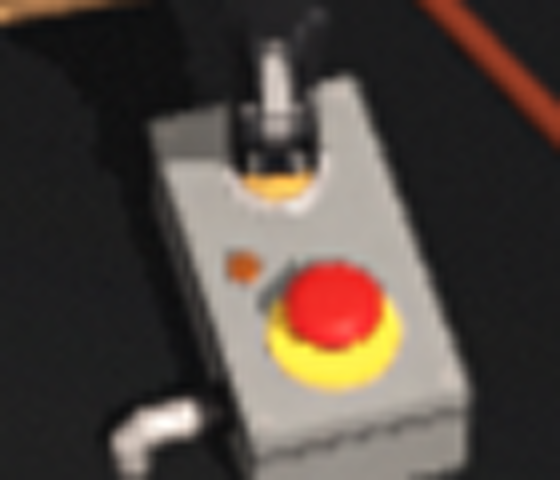

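The key head now sits flat on the brass face, across the box (about (275,150)). The tray bar hasn't moved. One more small turn to confirm the stop by torque.

>>> drive_tool(increments="0 0 0 0 0 -0.03 0;0 0 0 0 0 0 0;0 0 0 0 0 0 0")

```text
time: 17.2
ee_pos: [492.2, -163.4, 142.3]
tcp_rot: [0.001, -0.472, 0.881, -0.0]
wrist_force: [-6.2, 4.8, 25.7]
grip_width: 9.4
```

```bash
python3 - <<'E'
from h import *
for i in range(3):
    manip.grab_frame('top')
    s=manip.observe();print(s['tcp_rot'],s['wrist_force'],s['wrist_torque'],s['joint_efforts'][-1])
E
```

```text
[ 8.58538397e-04 -4.72317119e-01  8.81428220e-01 -3.07638555e-04] [-5.72540188  3.81333397 26.05832334] [1.09530272 1.33916204 0.40296583] -0.3998028952628374
[ 8.60712147e-04 -4.72310105e-01  8.81431978e-01 -3.03090600e-04] [-5.43202463  5.35723987 25.47459112] [1.06132266 1.28173279 0.38185699] -0.390207851305604
[ 8.71913807e-04 -4.72318840e-01  8.81427284e-01 -3.09575963e-04] [-6.42591116  4.79200718 25.88449915] [1.11915332 1.26974151 0.41021322] -0.3886193409562111
```

The torque now holds steady at 0.4 N m, well above the spring's 0.10, so the lock is against its hard stop. Handing in.

```bash
python3 -c "
from plant import manip
print(manip.close_job())"
```

```text
the job is handed in; nothing more can be done
None
```

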